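# Open the stud hopper's gate in the bag workshop

## Robot

A 6-joint arm with a two-finger parallel gripper is mounted at the origin on the work surface. World frame = base frame: x ahead of the robot, y to its left, z up, the work surface at z = 0. Lengths are in m, angles in rad, forces in N, time in s.
With the tool pointing down it reaches from about 0.375 to 0.975 m from the base axis. Payload 3.8 kg.
Tool frame: the origin (TCP) lies midway between the tips of the shut fingers; the grasp point (between the pads) lies 19 mm behind it; z points along the fingers, y is the line along which they close (so a half turn about z gives the same grasp; the last joint's range is limited). The gripper opens to 85 mm and grips with 20 to 120 N. Pads are 22 mm wide; open, the fingers measure 114 mm over their backs; the gripper's body (76 mm by 85 mm) begins 54 mm behind the grasp point. The pads swing forward as they close: fully open they stand 13 mm farther back than shut.
Start: joints at [1.08, 0.264, 1.604, -0, 1.274, -0.037], TCP at [0.296, 0.607, 0.231] pointing down, gripper open.
Joint ranges: [-2.63, 2.63], [-0.94, 2.18], [0.31, 2.57], [-1.31, 4.45], [0, 2.66], [-2.55, 2.55]. Speed limits (rad/s): [2.57, 2.57, 3.14, 3.14, 3.14, 3.14].

## Interface

Orientations are given as a rotation vector (axis times angle).
In Python, from workcell import bot gives the robot as it stands.
- The arm moves only by the tool jog_arm, never from a script. Its argument "motion" is a list of rows, each a list of 5 numbers: the opening, from -1 (shut) to 1 (fully open), then the shift along the tool's x, y, z in mm, then the turn about the tool's z in degrees. In form: [[claw, x, y, z, twist], ...]. A call has 1 to 10 rows; each row shifts and turns the commanded pose from where the row before left it, along the tool's axes as they then stand; what a row does not reach is not made up. A row lasts 1/12 s, in which the tool goes at most 41.7 mm and 7.16 degrees, less where a joint would pass 70% of its speed; a pose out of reach is approached as far as the arm can. A call with a gripper value outside its range is refused whole. The fingers move at their own pace and stop on an object; "force" is the grip in N (left out, the last holds). Time passes only in rows, so rows that do not move let the fingers close. It gives the time, the measured TCP pose, the force, the opening and the grip force at its end, in the units of the state.
- bot.read_state(): the state, without advancing time (a new reading comes with each control period).
- bot.read_camera(name): name is "side" or "top" or "wrist"; returns (picture, depth): 480x640x3 uint8, red, green, blue; 480x640 float32, m along the optical axis (not along the pixel's ray), 0 where there is no reading.
- bot.get_calibration(name): a dict with "vfov" (degrees; the focal length in pixels is half the picture's height over the tangent of half this angle, whatever the lens; pixels are square), "cx", "cy" (the principal point, pixels), "rvec" (rotation vector, rad) and "tvec" (3), from world to camera coordinates, as OpenCV has them; the wrist camera has in their place "tool_from_camera" (4x4, takes a point from camera to tool coordinates, whose origin is the TCP and whose axes are the flange's). Camera axes: x right, y down, z forward; pixel columns grow to the right and rows downward; lengths in m; the calibration is good to about 2 mm. A picture is of the moment at which its call begins: read the wrist's pose just before it. get_calibration takes no time and is no camera call.
- bot.finish_job(): hands the job in; it is judged then, once.
The state is a dict: "time": time; "q": joint angles; "joint_vel": joint speeds; "joint_torque": joint torques, N m; "tool_pos": TCP position; "tcp_rot": TCP orientation; "wrist_force": force on the tool from outside, world axes, zero at the start; "torque": the same for the moment, N m; "width": opening from 0.0 (shut) to 1.0 (fully open); "grip_force": force on a finger pad.
Only numpy, scipy, OpenCV 4.12 (cv2) and the standard library are available. Lean on these libraries where they do the work, as an engineer would, in place of code of your own. Each camera call takes 0.05 s, during which the arm holds its last target. There are 200 camera calls.

## Task

Two small hoppers of brass studs stand on the bag maker's bench. Draw the slide gate with the red grip all the way out until it hits its end stop, so that its studs can drop into the tray below, then let go of it. Leave the gate with the black grip shut.

Things in the scene. Friction and masses are not known exactly. Their poses are not given: they have to be found in the camera images.
- gate_red (a joint): how far the gate with the red grip is drawn out, in m: 0 fully shut, 0.090 on its end stop (rigid); it may start up to 12 mm out. It slides against about 2 N of friction and stays where it is left; it has no spring. Its hopper is fixed to the bench.
- red_grip (a point): Middle of the red grip: an upright block 26 (x) by 18 (y) by 50 mm tall, on the front end of a level steel gate plate (56 wide, 5 thick, top 95 mm above the table). The point is 20 mm below the block's top, 30 above the plate. Its z is up; its -x is the direction the gate is drawn. Clear all round but for the hopper behind (+x): rim 196 mm high, 90 mm from the point when shut.
- gate_black (a joint): how far the gate with the black grip, on the other hopper of the same make, is drawn out, in m: 0 fully shut, 0.090 on its end stop. It is shut or within 8 mm of it at the start and is to be left alone.
- black_grip (a point): Middle of the black grip on the gate of the other grey and aluminium hopper. Same sizes, point and axes as the red grip. Either hopper may be the left or the right one.

How it is judged:
By the outcome, as a careful person would: the job done as asked, in the order asked, and still so for the second after the job is handed in, with the robot touching nothing.
It also fails if it takes over 27 s, if anything falls off the work surface, if the arm or the gripper's body presses on something with over 40 N, if the wrist force passes 120 N, or if a joint passes its speed limit or range.

## Working session

There is one attempt and no reset: what is moved stays moved. The work goes in short steps, Python scripts to look and compute and a tool call to move; the robot and the scene stay as the last step left them, time stands still between calls to the robot, and variables do not carry over. Pictures are saved under pics/ and viewed, at most 10 in all, crops included, and the job is handed in when it is done.

Besides the shell and the picture viewer there is one more tool, called after "Emit:" by a JSON object that holds its "fn" and its "kwargs", one argument or row to a line. jog_arm: Moves the arm, as the interface text tells. Its arguments: {"type":"object","properties":{"motion":{"type":"array"},"force":{"type":"number"}},"required":["motion"]}

```bash
mkdir -p pics; cat > h.py <<'E'
import numpy as np, cv2
from scipy.spatial.transform import Rotation as R
from workcell import bot
def cloud(name):
    c=bot.get_calibration(name); s=bot.read_state(); im,d=bot.read_camera(name)
    f=240/np.tan(np.radians(c["vfov"])/2); v,u=np.mgrid[:480,:640]
    P=np.stack([(u-c["cx"])/f*d,(v-c["cy"])/f*d,d],-1)
    if "rvec" in c:
        M=R.from_rotvec(np.ravel(c["rvec"])).as_matrix(); P=(P-np.ravel(c["tvec"]))@M
    else:
        T=np.array(c["tool_from_camera"]); P=P@T[:3,:3].T+T[:3,3]
        P=P@R.from_rotvec(s["tcp_rot"]).as_matrix().T+s["tool_pos"]
    P[d==0]=np.nan
    return im,P
E
python3 - <<'E'
from h import *
s=bot.read_state(); print(s); print(R.from_rotvec(s["tcp_rot"]).as_matrix().round(3))
for n in("side","top"):
    c=bot.get_calibration(n);print({k:np.round(v,3) for k,v in c.items()})
    im,P=cloud(n); cv2.imwrite(f"pics/{n}0.png",im[...,::-1]); np.savez(f"{n}0.npz",im=im,P=P)
E
```

```text
{'time': 0.0, 'q': array([ 1.08011423e+00,  2.64755206e-01,  1.60540714e+00,  1.08687858e-05,
        1.27371255e+00, -3.69111705e-02]), 'joint_vel': array([-0.00022112,  0.00156729, -0.00048019,  0.00044969, -0.00043298,
       -0.0002931 ]), 'joint_torque': array([ 8.49512489e-04, -5.15140986e+01, -3.67308390e+01,  1.48509599e-05,
        1.32897100e-02,  1.63428848e-05]), 'tool_pos': array([0.29554208, 0.60602383, 0.22994277]), 'tcp_rot': array([-0.70655046, -3.06048643,  0.00345599]), 'wrist_force': array([-0.61388711, -0.59512251,  0.16785853]), 'torque': array([ 0.00827831, -0.01961132, -0.01226898]), 'grip_force': 0.0, 'width': 0.9991858820191744}
[[-0.899  0.438 -0.001]
 [ 0.438  0.899 -0.002]
 [ 0.    -0.002 -1.   ]]
{'vfov': np.float64(54.488), 'cx': np.float64(327.516), 'cy': np.float64(236.85), 'rvec': array([ 2.299, -0.623,  0.272]), 'tvec': array([-0.524,  0.279,  0.666])}
{'vfov': np.float64(56.199), 'cx': np.float64(317.958), 'cy': np.float64(233.878), 'rvec': array([ 2.161, -2.198,  0.161]), 'tvec': array([0.01 , 0.617, 0.906])}
```

View pics/side0.png

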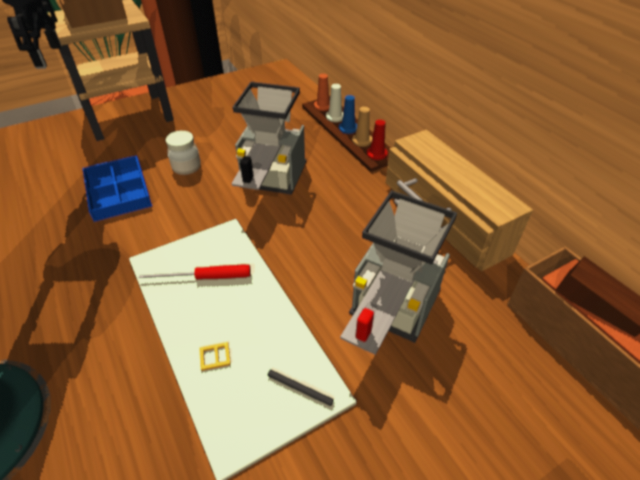

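View pics/top0.png

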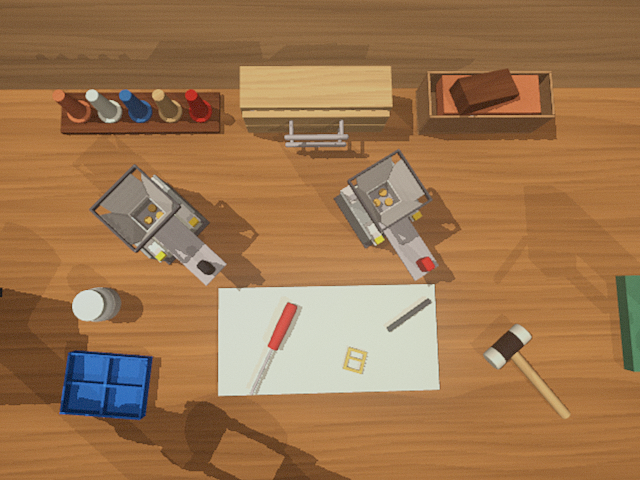

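The side view shows the red grip at about (365,324) and the black one at (246,168). In the top view they are at (426,264) and (206,267). The red hopper is on the right, and its gate draws toward the lower right of the top image.

```bash
python3 - <<'E'
from h import *
for n,(u,v) in(("side",(365,324)),("top",(426,264))):
    z=np.load(n+"0.npz"); im=z["im"].astype(int); P=z["P"]
    r=(im[...,0]>110)&(im[...,1]<60)&(im[...,2]<60)
    w=np.zeros_like(r); w[v-25:v+25,u-25:u+25]=1; r&=w
    Q=P[r]; Q=Q[(Q[:,2]>.08)&(Q[:,2]<.2)]
    print(n,len(Q),Q.mean(0).round(4),np.percentile(Q,[2,98],axis=0).round(4).tolist())
    t=Q[Q[:,2]>np.percentile(Q[:,2],98)-.006]; print(" top",len(t),t.mean(0).round(4),cv2.minAreaRect((t[:,:2]*1000).astype(np.float32)))
    c=Q.mean(0)
    # plate and rim near
    near=np.linalg.norm(P[...,:2]-c[:2],axis=-1)<.25
    pl=P[near&(abs(P[...,2]-.095)<.006)&(np.linalg.norm(P[...,:2]-c[:2],axis=-1)<.08)]; print(" plate",len(pl),cv2.minAreaRect((pl[:,:2]*1000).astype(np.float32)))
    rim=P[near&(abs(P[...,2]-.196)<.008)]; print(" rim",len(rim),cv2.minAreaRect((rim[:,:2]*1000).astype(np.float32)),cv2.boxPoints(cv2.minAreaRect((rim[:,:2]*1000).astype(np.float32))).round().tolist())
E
```

```text
side 349 [ 0.5424 -0.2066  0.1323] [[0.5345, -0.214, 0.1008], [0.5562, -0.1955, 0.1468]]
 top 170 [ 0.5463 -0.2042  0.1449] ((546.9129028320312, -203.70925903320312), (21.641605377197266, 15.511859893798828), 30.492891311645508)
 plate 1522 ((570.48779296875, -187.90658569335938), (92.26238250732422, 56.427024841308594), 30.88187026977539)
 rim 1299 ((676.5768432617188, -124.03080749511719), (113.38522338867188, 110.63156127929688), 30.87018394470215) [[600.0, -106.0], [656.0, -201.0], [754.0, -142.0], [697.0, -47.0]]
top 37 [ 0.5451 -0.1934  0.127 ] [[0.5345, -0.2114, 0.104], [0.5568, -0.1868, 0.1441]]
 top 11 [ 0.5456 -0.1966  0.1412] ((546.7948608398438, -198.3296356201172), (23.257062911987305, 15.325273513793945), 17.52025032043457)
 plate 1219 ((573.8236083984375, -183.6667938232422), (99.72119903564453, 57.395694732666016), 30.810089111328125)
 rim 703 ((676.1577758789062, -122.38433837890625), (110.2260513305664, 111.23690795898438), 31.023576736450195) [[600.0, -103.0], [658.0, -198.0], [752.0, -142.0], [695.0, -46.0]]
```

Emit:
{"fn": "jog_arm", "kwargs": {
  "motion": [
    [1,-24,-25.7,0,0],
    [1,-24,-25.7,0,0],
    [1,-24,-25.7,0,0],
    [1,-24,-25.7,0,0],
    [1,-24,-25.7,0,0],
    [1,-24,-25.7,0,0],
    [1,-24,-25.7,0,0],
    [1,-24,-25.7,0,0]
  ]
}}

```text
time: 0.77
tool_pos: [0.3782, 0.3359, 0.2308]
tcp_rot: [-0.706, -3.061, 0.001]
wrist_force: [1.2, 0.4, 0.3]
width: 0.998
grip_force: 0.0
```

Emit:
{"fn": "jog_arm", "kwargs": {
  "motion": [
    [1,-24,-25.7,0,0],
    [1,-24,-25.7,0,0],
    [1,-24,-25.7,0,0],
    [1,-24,-25.7,0,0],
    [1,-24,-25.7,0,0],
    [1,-24,-25.7,0,0],
    [1,-24,-25.7,0,0],
    [1,-24,-25.7,0,0]
  ]
}}

```text
time: 1.43
tool_pos: [0.4606, 0.0671, 0.231]
tcp_rot: [-0.707, -3.061, 0.0]
wrist_force: [0.8, 1.2, -0.2]
width: 1.0
grip_force: 0.0
```

Emit:
{"fn": "jog_arm", "kwargs": {
  "motion": [
    [1,-24,-25.7,0,0],
    [1,-24,-25.7,0,0],
    [1,-24,-25.7,0,0],
    [1,-24,-25.7,0,0],
    [1,-24,-25.7,0,0],
    [1,-24,-25.7,0,0],
    [1,-24,-25.7,0,0],
    [1,-24,-25.7,0,0]
  ]
}}

```text
time: 2.1
tool_pos: [0.543, -0.2019, 0.2307]
tcp_rot: [-0.707, -3.06, -0.0]
wrist_force: [0.6, 0.6, 0.0]
width: 0.997
grip_force: 0.0
```

Emit:
{"fn": "jog_arm", "kwargs": {
  "motion": [
    [1,0,0,0,6.8],
    [1,0,0,0,6.8],
    [1,0,0,0,6.8],
    [1,0,0,0,6.8],
    [1,0,0,0,6.8],
    [1,0,0,0,6.8],
    [1,0,0,0,6.8],
    [1,0,0,0,6.8],
    [1,0,0,0,6.8]
  ]
}}

```text
time: 2.85
tool_pos: [0.5428, -0.2, 0.2306]
tcp_rot: [-2.172, -2.268, 0.001]
wrist_force: [-0.3, -0.2, -0.3]
width: 1.0
grip_force: 0.0
```

Emit:
{"fn": "jog_arm", "kwargs": {
  "motion": [
    [1,0,0,0,6.8],
    [1,0,0,0,6.8],
    [1,0,0,0,6.8],
    [1,0,0,0,6.8],
    [1,0,0,0,6.8],
    [1,0,0,0,6.8],
    [1,0,0,0,6.8],
    [1,0,0,0,6.8],
    [1,0,0,0,6.8],
    [1,0,0,0,0]
  ]
}}

```text
time: 3.68
tool_pos: [0.5428, -0.2, 0.2307]
tcp_rot: [-3.023, -0.851, 0.001]
wrist_force: [0.3, -0.6, 0.5]
width: 0.999
grip_force: 0.0
```

```bash
python3 - <<'E'
from h import *
s=bot.read_state(); M=R.from_rotvec(s["tcp_rot"]).as_matrix(); print(s["time"],s["tool_pos"],s["q"].round(3)); print(M.round(3))
im,P=cloud("wrist"); cv2.imwrite("pics/w1.png",im[...,::-1]); im=im.astype(int)
r=(im[...,0]>100)&(im[...,1]<70)&(im[...,2]<70)&(P[...,2]>.08)&(P[...,2]<.17)
Q=P[r]; print(len(Q),np.percentile(Q,[2,50,98],axis=0).round(4).tolist())
t=Q[Q[:,2]>np.percentile(Q[:,2],98)-.006]; b=cv2.minAreaRect((t[:,:2]*1000).astype(np.float32)); print("top",len(t),t[:,2].mean(),b)
print("offset in tool mm",((np.array([b[0][0],b[0][1],125.])-1000*s["tool_pos"])@M).round(1))
E
```

```text
3.6833 [ 0.54281742 -0.20002678  0.23067422] [-0.396  0.084  1.815 -0.     1.244  0.626]
[[ 0.853  0.522 -0.001]
 [ 0.522 -0.853  0.   ]
 [-0.001 -0.001 -1.   ]]
992 [[0.5361, -0.2112, 0.1419], [0.5482, -0.2004, 0.1453], [0.5594, -0.19, 0.1469]]
top 986 0.1451383717028964 ((547.4876708984375, -200.76101684570312), (24.373781204223633, 16.987686157226562), 31.060869216918945)
offset in tool mm [  3.7   3.2 105.7]
```

Emit:
{"fn": "jog_arm", "kwargs": {
  "motion": [
    [1,3.5,3,0,0],
    [1,0,0,20,0],
    [1,0,0,25,0],
    [1,0,0,25,0],
    [1,0,0,25,0],
    [1,0,0,18,0],
    [1,0,0,8,0],
    [1,0,0,0,0]
  ]
}}

```text
time: 4.4
tool_pos: [0.5461, -0.2002, 0.1076]
tcp_rot: [-3.019, -0.857, 0.006]
wrist_force: [-1.0, 0.4, -0.1]
width: 1.0
grip_force: 0.0
```

Emit:
{"fn": "jog_arm", "kwargs": {
  "motion": [
    [-1,0,0,0,0],
    [-1,0,0,0,0],
    [-1,0,0,0,0],
    [-1,0,0,0,0],
    [-1,0,0,0,0],
    [-1,0,0,0,0],
    [-1,0,0,0,0],
    [-1,0,0,0,0],
    [-1,0,0,0,0],
    [-1,0,0,0,0]
  ],
  "force": 50
}}

```text
time: 5.23
tool_pos: [0.5481, -0.2009, 0.1114]
tcp_rot: [3.023, 0.854, 0.002]
wrist_force: [-2.3, 1.4, 5.9]
width: 0.205
grip_force: 49.6
```

Emit:
{"fn": "jog_arm", "kwargs": {
  "motion": [
    [-1,-4,0,0,0],
    [-1,-8,0,0,0],
    [-1,-8,0,0,0],
    [-1,-8,0,0,0],
    [-1,-8,0,0,0],
    [-1,-8,0,0,0],
    [-1,-8,0,0,0],
    [-1,-8,0,0,0],
    [-1,-8,0,0,0],
    [-1,-4,0,0,0]
  ]
}}

```text
time: 6.07
tool_pos: [0.4863, -0.238, 0.1114]
tcp_rot: [-3.022, -0.853, -0.002]
wrist_force: [-1.3, 6.8, 8.2]
width: 0.206
grip_force: 49.9
```

Emit:
{"fn": "jog_arm", "kwargs": {
  "motion": [
    [-1,-2,0,0,0],
    [-1,-1,0,0,0],
    [-1,-1,0,0,0],
    [-1,0,0,0,0]
  ]
}}

```text
time: 6.4
tool_pos: [0.4831, -0.2399, 0.1114]
tcp_rot: [-3.022, -0.853, -0.002]
wrist_force: [-2.9, 5.5, 8.8]
width: 0.207
grip_force: 50.0
```

Emit:
{"fn": "jog_arm", "kwargs": {
  "motion": [
    [-1,-1,0,0,0],
    [-1,-1,0,0,0],
    [-1,-1,0,0,0],
    [-1,-1,0,0,0],
    [-1,0,0,0,0]
  ]
}}

```text
time: 6.82
tool_pos: [0.4797, -0.2419, 0.1114]
tcp_rot: [-3.022, -0.853, -0.002]
wrist_force: [-2.4, 6.4, 8.3]
width: 0.204
grip_force: 50.0
```

Emit:
{"fn": "jog_arm", "kwargs": {
  "motion": [
    [-1,-1,0,0,0],
    [-1,-1,0,0,0],
    [-1,-1,0,0,0],
    [-1,0,0,0,0]
  ]
}}

```text
time: 7.15
tool_pos: [0.4772, -0.2434, 0.1114]
tcp_rot: [-3.022, -0.854, -0.002]
wrist_force: [-2.9, 6.2, 8.9]
width: 0.203
grip_force: 50.0
```

Emit:
{"fn": "jog_arm", "kwargs": {
  "motion": [
    [-1,-1,0,0,0],
    [-1,-1,0,0,0],
    [-1,-1,0,0,0],
    [-1,0,0,0,0]
  ]
}}

```text
time: 7.48
tool_pos: [0.4754, -0.2445, 0.1114]
tcp_rot: [-3.022, -0.853, -0.004]
wrist_force: [1.2, 7.4, 8.3]
width: 0.202
grip_force: 49.8
```

Emit:
{"fn": "jog_arm", "kwargs": {
  "motion": [
    [-1,-1,0,0,0],
    [-1,-1,0,0,0],
    [-1,0,0,0,0]
  ]
}}

```text
time: 7.73
tool_pos: [0.4754, -0.2445, 0.1114]
tcp_rot: [-3.021, -0.852, -0.01]
wrist_force: [7.5, 11.5, 4.9]
width: 0.209
grip_force: 49.4
```

Emit:
{"fn": "jog_arm", "kwargs": {
  "motion": [
    [-1,-1,0,0,0],
    [-1,-1,0,0,0],
    [-1,0,0,0,0]
  ]
}}

```text
time: 7.98
tool_pos: [0.4753, -0.2446, 0.1114]
tcp_rot: [-3.021, -0.851, -0.016]
wrist_force: [11.9, 15.5, 1.1]
width: 0.205
grip_force: 49.0
```

```bash
python3 - <<'E'
from h import *
s=bot.read_state(); M=R.from_rotvec(s["tcp_rot"]).as_matrix(); print(s["tool_pos"].round(4), (s["wrist_force"]@M).round(1))
im,P=cloud("side"); cv2.imwrite("pics/s2.png",cv2.resize(im[150:400,220:520,::-1],None,fx=2,fy=2))
E
```

```text
[ 0.4753 -0.2446  0.1114] [18.2 -7.  -0.9]
```

View pics/s2.png

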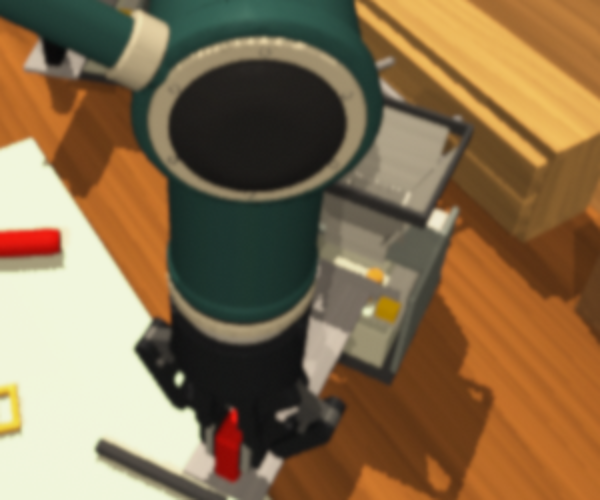

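The crop shows the red grip at (228,450) between the fingers, with the plate drawn out. The tool reads 18 N and no longer moves, so the gate is on its end stop. Now I let go and rise.

Emit:
{"fn": "jog_arm", "kwargs": {
  "motion": [
    [1,0,0,0,0],
    [1,0,0,0,0],
    [1,0,0,0,0],
    [1,0,0,0,0],
    [1,0,0,0,0],
    [1,0,0,0,0],
    [1,0,0,0,0],
    [1,0,0,0,0]
  ]
}}

```text
time: 8.7
tool_pos: [0.471, -0.2483, 0.1102]
tcp_rot: [3.023, 0.855, -0.0]
wrist_force: [0.5, -0.2, 0.3]
width: 0.999
grip_force: 0.0
```

Emit:
{"fn": "jog_arm", "kwargs": {
  "motion": [
    [1,0,0,-10,0],
    [1,0,0,-25,0],
    [1,0,0,-30,0],
    [1,0,0,-30,0],
    [1,0,0,-30,0],
    [1,-30,0,-10,0],
    [1,-30,0,0,0],
    [1,-30,0,0,0],
    [1,0,0,0,0],
    [1,0,0,0,0]
  ]
}}

```text
time: 9.53
tool_pos: [0.3937, -0.2959, 0.2463]
tcp_rot: [3.023, 0.851, 0.001]
wrist_force: [-0.6, 0.6, 0.2]
width: 1.0
grip_force: 0.0
```

```bash
python3 - <<'E'
from h import *
s=bot.read_state(); print(s["time"],s["tool_pos"],s["wrist_force"],s["width"])
A=R.from_euler("z",31,degrees=True).as_matrix()[:,0]
z=np.load("side0.npz")
for im,P in((z["im"],z["P"]),cloud("side"),cloud("wrist")):
    i=im.astype(int)
    r=(i[...,0]>100)&(i[...,1]<70)&(i[...,2]<70)&(P[...,2]>.139)&(P[...,2]<.15)&(abs(P[...,1]+.22)<.08)&(abs(P[...,0]-.51)<.07)
    Q=P[r]
    if len(Q)<20: print(len(Q)); continue
    b=cv2.minAreaRect((Q[:,:2]*1000).astype(np.float32)); print(len(Q),b,np.dot(b[0],A[:2]))
    bl=(i.max(-1)<40)&(P[...,2]>.135)&(P[...,2]<.15)&(P[...,1]>.05)&(abs(P[...,0]-.54)<.15); print("black",bl.sum(),np.median(P[bl],0) if bl.any() else 0)
im,P=cloud("top"); cv2.imwrite("pics/t3.png",im[...,::-1])
E
```

```text
9.5333 [ 0.39367597 -0.29592823  0.2462714 ] [-0.566232    0.55311629  0.23907447] 1.000228220859848
189 ((547.5291137695312, -203.3847198486328), (23.986101150512695, 15.741312026977539), 29.35314178466797) 364.57317792868827
black 174 [0.53722801 0.21615456 0.14309319]
23 ((469.8017272949219, -256.0830993652344), (5.4974565505981445, 4.137706756591797), 25.982336044311523) 270.8061319365076
black 0 0
1187 ((474.6534118652344, -244.4728546142578), (25.079912185668945, 16.753543853759766), 30.011676788330078) 280.94455540927794
black 0 0
```

View pics/t3.png

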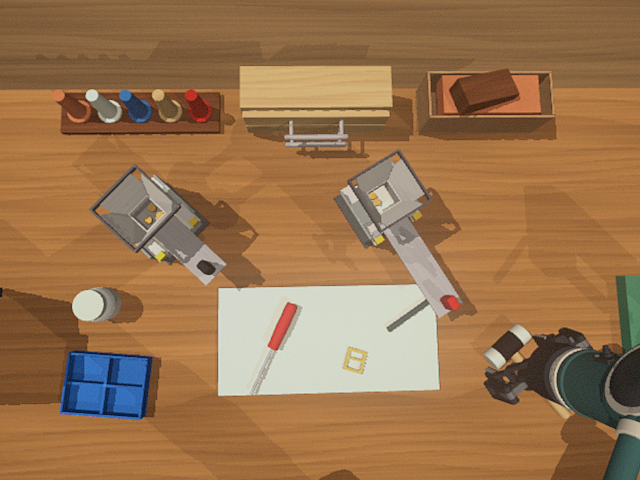

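The top view shows the red grip drawn out to (450,303). The black grip is still at (206,267), and the gripper is clear of everything.

```bash
python3 -c "
from workcell import bot
print(bot.finish_job())"
```

```text
the job is handed in; nothing more can be done
None
```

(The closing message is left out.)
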